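Square up the plate stack and clamp it in the hand-lever press

ROBOT

A 7-joint arm with a two-finger parallel gripper is mounted at the origin on the work surface. World frame = base frame: x ahead of the robot, y to its left, z up, the work surface at z = 0. Lengths are in m, angles in rad, forces in N, time in s.
With the tool pointing down it reaches from about 0.4 to 0.85 m from the base axis. Payload 4.5 kg.
Tool frame: the origin (TCP) lies at the very end of the fingers, on their centre line; the grasp point (between the pads) lies 19 mm behind it; z points along the fingers, y is the line along which they close (so a half turn about z gives the same grasp; the last joint's range is limited). The gripper opens to 85 mm and grips with 20 to 120 N. Pads are 22 mm wide; open, the fingers measure 114 mm over their backs; the gripper's body (76 mm by 85 mm) begins 54 mm behind the grasp point. The pads swing forward as they close: fully open they stand 13 mm farther back than shut.
Start: joints at [-1.132, 0.689, -0.195, 1.565, 0.157, 0.902, -0.215], TCP at [0.246, 0.575, 0.231] pointing down, gripper open.
Joint ranges: [-3.01, 3.01], [-0.46, 2.08], [-1.47, 1.51], [0.13, 2.56], [-1, 4.14], [0.04, 2.09], [-2.66, 2.66]. Speed limits (rad/s): [2.57, 2.57, 3.14, 3.14, 3.14, 3.14, 3.14].

INTERFACE

Orientations are given as a unit quaternion [x, y, z, w].
In Python, from rig import robot, viewer, order, look_for gives the robot as it stands.
- The arm moves only by the shell command python3 -m pendant 'ROWS' [FORCE]. ROWS is JSON, a list of rows, each a list of 3 entries, a list of its own where there are three numbers: the turn, a rotation vector about the tool's x, y, z in units of 0.08 rad (1.0 is 0.08 rad), then the shift along the tool's x, y, z in units of 0.025 m (1.0 is 0.025 m), then the opening, from 0 (shut) to 1 (fully open). In form: [[[ax, ay, az], [x, y, z], fingers], ...]. A call has 1 to 12 rows; each row shifts and turns the commanded pose from where the row before left it, along the tool's axes as they then stand; what a row does not reach is not made up. A row lasts 1/10 s, in which the tool goes at most 50 mm and 8.59 degrees, less where a joint would pass 70% of its speed; a pose out of reach is approached as far as the arm can. A call with a number of a shift or a turn outside -1 to 1 is refused whole. A call with a gripper value outside its range is refused whole. The fingers move at their own pace and stop on an object; FORCE is the grip in N (left out, the last holds). Time passes only in rows, so rows that do not move let the fingers close. It gives the time, the measured TCP pose, the force, the opening and the grip force at its end, in the units of the state.
- robot.read_state(): the state, without advancing time (a new reading comes with each control period).
- viewer.read_camera(name): name is "scene" or "top" or "wrist"; returns (picture, depth): 400x640x3 uint8, red, green, blue; 400x640 float32, m along the optical axis (not along the pixel's ray), 0 where there is no reading.
- viewer.calibration(name): a dict with "fx", "fy", "cx", "cy" (pixels), "R" (3x3) and "t" (3): a world point X has camera coordinates R X + t. Camera axes: x right, y down, z forward; pixel columns grow to the right and rows downward; lengths in m; the calibration is good to about 2 mm. A picture is of the moment at which its call begins: read the wrist's pose just before it. calibration takes no time and is no camera call; for the wrist camera it gives the pose at the moment of the call.
- order.sign_off(): hands the job in; it is judged then, once.
Trained networks look in the newest picture that a camera, given by its name, has taken for a name from the list of things; names that differ only in an ending like _2 or _b are one class to them, and where a whole thing is asked for, a point or a joint stands for the part that bears it (a point fixed in the world has none). Each returns a list of dicts, best first, with "p" (0 to 1); they miss things now and then, are a little off and sometimes report something else, mostly with a low value. They report only what shows in the picture. A call takes as long as a camera call. They do not tell look-alikes from the thing itself.
- look_for(target, camera): "box" ([left, top, right, bottom] in pixels, round what is visible of it).
The state is a dict: "time_s": time; "joint_pos": joint angles; "qvel": joint speeds; "effort": joint torques, N m; "position": TCP position; "eef_rot": TCP orientation; "contact_force": force on the tool from outside, world axes, zero at the start; "wrist_torque": the same for the moment, N m; "opening": finger opening in m; "finger_force": force on a finger pad.
Only numpy, scipy, OpenCV 4.12 (cv2) and the standard library are available. Lean on these libraries where they do the work, as an engineer would, in place of code of your own. Each camera call takes 0.05 s, during which the arm holds its last target. There are 200 camera calls.

TASK

First tap the three loose aluminium plates lying on the press into a square stack, all edges flush and tight against both the rear stop and the side stop. Then press down the thumb pad of the rocking safety catch as far as it goes, so that the bar blocking the lever flips up and stays up; only after that take the lever by its black grip and pull it towards you and down to its stop, so that the press foot clamps the squared stack. Finish while still holding the lever at its stop (it springs back if let go), and leave the rod box, the snips and the jar alone.

Things in the scene. Friction and masses are not known exactly. Their poses are not given: they have to be found in the camera images.
- stack_home (a point): Point on the steel anvil's top (40 mm above the table) at the middle of where the squared stack belongs. The press is bolted down; its place and yaw vary. Axes = 'press frame', x away from the robot to the press column, y left, z up, used from this point below. Anvil top: x -115 to 73, y -90 to 45 mm. The stack's front (-x) and right (-y) sides are open for tapping.
- rear_stop (a point): Middle of the top edge of the rear stop's working face: upright dark strip 22 mm tall, 8 mm thick, face at x = +60 mm in the press frame, y -60 to 33. Behind it the column: x 78 to 132, y -30 to 30, up to 200 mm above the anvil. From it the head, 50 mm wide, overhangs to x = 25 mm, its underside 107 mm above the anvil.
- side_stop (a point): Middle of the top edge of the side stop's working face: upright dark strip 22 mm tall, 8 mm thick, left of the stack, face at y = +25 mm in the press frame, x -56 to 60.
- plate1_mid (a point): Centre (half-way up) of the lowest of three equal loose aluminium plates, 120 x 50 x 5 mm, 80 g, stacked flat on the anvil; x along its length, z up. Home: x = 0, y = 0, z = 2.5 mm in the press frame, yaw as the press. Starts 5 to 15 mm short of home in x (towards the robot) and y (to the right), slightly turned.
- plate2_mid (a point): Centre (half-way up) of the middle of three equal loose aluminium plates, 120 x 50 x 5 mm, 80 g, stacked flat on the anvil; x along its length, z up. Home: x = 0, y = 0, z = 7.5 mm in the press frame, yaw as the press. Starts 5 to 15 mm short of home in x (towards the robot) and y (to the right), slightly turned.
- plate3_mid (a point): Centre (half-way up) of the top of three equal loose aluminium plates, 120 x 50 x 5 mm, 80 g, stacked flat on the anvil; x along its length, z up. Home: x = 0, y = 0, z = 12.5 mm in the press frame, yaw as the press. Starts 5 to 15 mm short of home in x (towards the robot) and y (to the right), slightly turned.
- catch_pad (a point): Middle of the upper face of the safety catch's thumb pad, 26 x 28 mm steel, on the catch's tail, 58 mm from the pivot. The tail rises from the pivot outward (+y) at 35 degrees. Pressing the pad straight down about 65 mm (2 to 4 N) flips the catch; a stiff pivot keeps it where it is left.
- catch_pivot (a point): Pivot of the safety catch, a small V-shaped steel rocker on a grey post left of the lever; level axis along the press's x, at x 82, y 155, z 160 mm in the press frame. Its straight bar, 65 mm long and 10 mm thick, starts level, reaching right (-y) across the front of the lever bar and blocking it; flipped, it stands up.
- catch (a joint): Angle of the safety catch, rad: 0 = blocking the lever, 1.2 = fully flipped (end stop). It frees the lever from about 0.8 on.
- lever_grip (a point): Centre of the black round-ended grip, 28 mm thick and 48 mm long along the lever, at the end of the press lever, a steel bar 12 mm thick; z along the lever, outward. It can be gripped from above and led along its arc.
- lever_axis (a point): Point on the lever's turning axis (level, along the press's y) in the lever's plane: x 95, y 100, z 110 mm in the press frame. The grip's centre is 150 mm from it. At rest the lever stands upright; at its stop it leans towards the robot, 35 degrees above level.
- lever_turn (a joint): Lever angle, rad: 0 = upright at rest, 0.96 = pulled to its stop. A spring returns it: about 2 N at the grip at 0, 6 to 8 N at the stop. It moves the ram down 26 mm per rad; the foot meets the stack at about 0.77 and is then pressed on by a spring, about 10 N at the stop.
- foot: Copper press foot, a round rod 16 mm across, that comes down on the stack at x 45, y 0 in the press frame; origin at the centre of its lower face, which starts 35 mm above the anvil. It hangs from a ram 22 mm across whose lower end starts 90 mm above the anvil.
- lever: The lever's bar with its grip, the part to hold; origin on its turning axis, in the lever's plane.
- plate3: The top plate; origin at the centre of its underside.
- rod_box: Bystander: open cardboard box of thin rods, 150 x 110 x 50 mm, origin under its centre.
- snips: Bystander: dark steel hand snips lying on the table, 140 mm long, 13 mm high, origin under the rivet.
- jar: Bystander: white jar with grey lid, 60 mm diameter, 75 mm high, origin under its centre.
Not all that is in view belongs to the job. What is shaped like the plate3 but brown, red or turquoise is not meant.

How it is judged:
On the way, in this order (a step that is already met when the one before it is completed fails the run):
1. the three plates lie flush against both stops, catch and lever not yet worked (x of each of plate1_mid, plate2_mid, plate3_mid in the frame of stack_home above -0.003 m and y of each of plate1_mid, plate2_mid, plate3_mid in the frame of stack_home above -0.003 m and angle between the x axis of each of plate1_mid, plate2_mid, plate3_mid and the x axis of stack_home, either way round below 0.035 rad and z of plate1_mid in the frame of stack_home between 0.001 and 0.004 m and z of plate2_mid in the frame of stack_home between 0.006 and 0.009 m and z of plate3_mid in the frame of stack_home between 0.011 and 0.014 m and value of joint catch below 0.4 rad and value of joint lever_turn below 0.15 rad), for 0.2 s.
2. the safety catch is flipped while the lever is still up (value of joint catch above 1 rad and value of joint lever_turn below 0.15 rad), for 0.2 s.
3. the lever is pulled to its stop and the foot bears on the stack (value of joint lever_turn above 0.86 rad and contact force between foot and plate3 above 4 N), for 0.2 s.
At the end, for the whole second after the job is handed in: The fingers hold the lever (more than 1 N) within 0.1 rad of its stop, the catch is flipped (over 0.9 rad), the foot bears on the top plate with over 4 N, and all three plates lie flat within 3 mm of both stops and 2 degrees of square, through the last second (all of step 3 and value of joint catch above 0.9 rad and contact force between the fingers and lever above 1 N and x of each of plate1_mid, plate2_mid, plate3_mid in the frame of stack_home above -0.003 m and y of each of plate1_mid, plate2_mid, plate3_mid in the frame of stack_home above -0.003 m and angle between the x axis of each of plate1_mid, plate2_mid, plate3_mid and the x axis of stack_home, either way round below 0.035 rad and z of plate1_mid in the frame of stack_home between 0.001 and 0.004 m and z of plate2_mid in the frame of stack_home between 0.006 and 0.009 m and z of plate3_mid in the frame of stack_home between 0.011 and 0.014 m); the arm keeps its last pose, push and grip.
It fails at once if the lever is forced while the catch still blocks it (value of joint lever_turn above 0.25 rad and value of joint catch below 0.6 rad).
It fails at once if the rod box is disturbed (distance of rod_box from where it was at the start of the episode above 0.025 m).
It fails at once if the snips is disturbed (distance of snips from where it was at the start of the episode above 0.025 m).
It fails at once if the jar is disturbed (distance of jar from where it was at the start of the episode above 0.025 m).
It also fails if it takes over 72 s, if anything falls off the work surface, if the arm or the gripper's body presses on something with over 40 N, if the wrist force passes 120 N, or if a joint passes its speed limit or range.

## Working session

There is one attempt and no reset: what is moved stays moved. The work goes in short steps, Python scripts to look and compute and a shell command to move; the robot and the scene stay as the last step left them, time stands still between calls to the robot, and variables do not carry over. Pictures are saved under pics/ and viewed, at most 10 in all, crops included, and the job is handed in when it is done.

```bash
ls; mkdir -p pics; cat > h.py <<'E'
import numpy as np, cv2
from rig import robot, viewer, order, look_for
from scipy.spatial.transform import Rotation as Ro
def unproj(c,d,u,v):
    z=d[v,u]; p=np.stack([(u-c['cx'])/c['fx']*z,(v-c['cy'])/c['fy']*z,z],-1)
    return (p-np.array(c['t']))@np.array(c['R'])
def cloud(name):
    c=viewer.calibration(name); im,d=viewer.read_camera(name)
    v,u=np.mgrid[0:400,0:640]; P=unproj(c,d,u,v); return im,d,c,P
E
python3 - <<'E'
from h import *
s=robot.read_state(); print(s)
for n in ("scene","top"):
    im,d,c,P=cloud(n); cv2.imwrite(f'pics/{n}.png',im[:,:,::-1]); np.savez(f'{n}.npz',im=im,d=d,P=P)
    print(n,c)
    for t in ["stack_home","rear_stop","side_stop","plate3","catch_pad","catch_pivot","lever_grip","foot","rod_box","snips","jar","lever"]:
        for r in look_for(t,n)[:3]:
            b=r['box']; u,v=int((b[0]+b[2])/2),int((b[1]+b[3])/2); print(t,np.round(b),round(r['p'],2),np.round(P[min(v,399),min(u,639)],3))
E
```

```text
pics
{'time_s': 0.0, 'joint_pos': array([-1.13218895,  0.69001169, -0.19448397,  1.56640041,  0.15729198,
        0.90249371, -0.21508607]), 'qvel': array([ 1.04623569e-03,  8.53813235e-06, -1.44146849e-03,  8.71341232e-04,
       -1.92246546e-03,  7.57458105e-04,  6.07965593e-05]), 'effort': array([-1.43843185e-04, -5.39601052e+01, -1.26647159e+00, -1.58538651e+01,
        9.13761294e-03,  9.38942103e-03,  4.34780191e-06]), 'position': array([0.24594445, 0.57383426, 0.23045098]), 'eef_rot': array([ 2.00986658e-01,  9.79593506e-01, -9.54545694e-04, -1.18614024e-04]), 'contact_force': array([ 0.09703862,  0.94301334, -0.47463104]), 'wrist_torque': array([-0.0204852 ,  0.03706929,  0.00577784]), 'finger_force': 0.0, 'opening': 0.08525666936060142}
scene {'fx': 489.9566950893247, 'fy': 489.9566950893247, 'cx': 313.42892950972316, 'cy': 198.22022948624908, 'R': array([[ 0.88384455,  0.46776107,  0.00428755],
       [ 0.31796096, -0.59402077, -0.7389453 ],
       [-0.34310295,  0.65447606, -0.67375178]]), 't': array([-0.44227954, -0.03887944,  2.00185293])}
rear_stop [280. 168. 393. 278.]
[... 1337 characters left out ...]
.] 0.92 [ 0.729 -0.298  0.001]
plate3 [303. 180. 325. 215.] 0.87 [ 0.547 -0.037  0.053]
plate3 [363. 191. 392. 216.] 0.85 [ 0.538 -0.268 -0.002]
catch_pad [247. 144. 292. 159.] 0.6 [0.667 0.11  0.205]
catch_pivot [247. 137. 346. 236.] 0.62 [0.592 0.028 0.012]
lever_grip [280. 136. 288. 160.] 0.44 [0.652 0.059 0.306]
lever_grip [155. 192. 184. 210.] 0.33 [0.519 0.457 0.077]
foot [404. 260. 422. 298.] 0.2 [ 0.271 -0.391  0.003]
rod_box [416. 188. 467. 238.] 0.97 [ 0.509 -0.5    0.003]
snips [402. 261. 421. 296.] 0.63 [ 0.272 -0.385  0.009]
jar [155. 197. 183. 211.] 0.78 [0.509 0.457 0.074]
lever [248. 142. 288. 158.] 0.57 [0.669 0.115 0.21 ]
lever [279. 141. 289. 153.] 0.43 [0.653 0.056 0.312]
```

```bash
python3 - <<'E'
import numpy as np,cv2
t=cv2.imread('pics/top.png')[120:250,225:425]; s=cv2.imread('pics/scene.png')[140:300,250:430]
t=cv2.resize(t,None,fx=2.7,fy=2.7,interpolation=2)
a=cv2.resize(t,(460,299),interpolation=2) if 0 else cv2.resize(cv2.imread('pics/top.png')[125:245,235:405],(790,558),interpolation=2)
cv2.imwrite('pics/tc.png',a)
cv2.imwrite('pics/sc.png',cv2.resize(s,(675,600),interpolation=2))
E
```

```text
(no output)
```

View pics/tc.png

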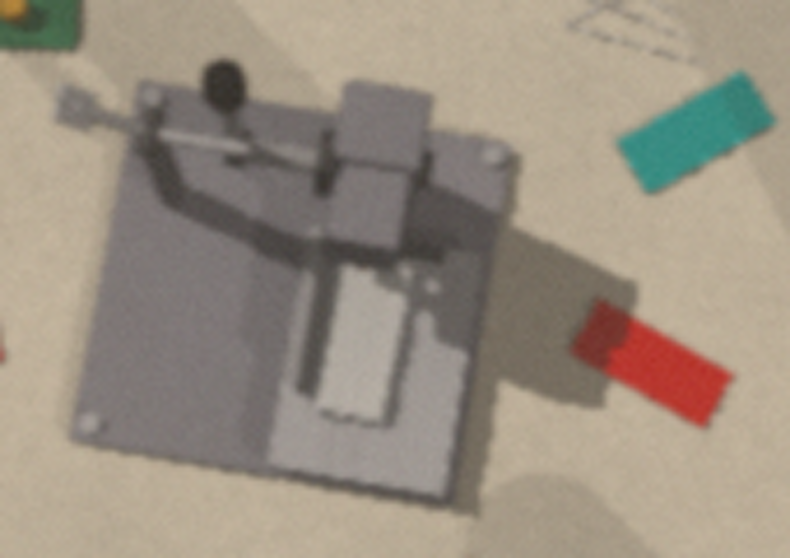

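View pics/sc.png

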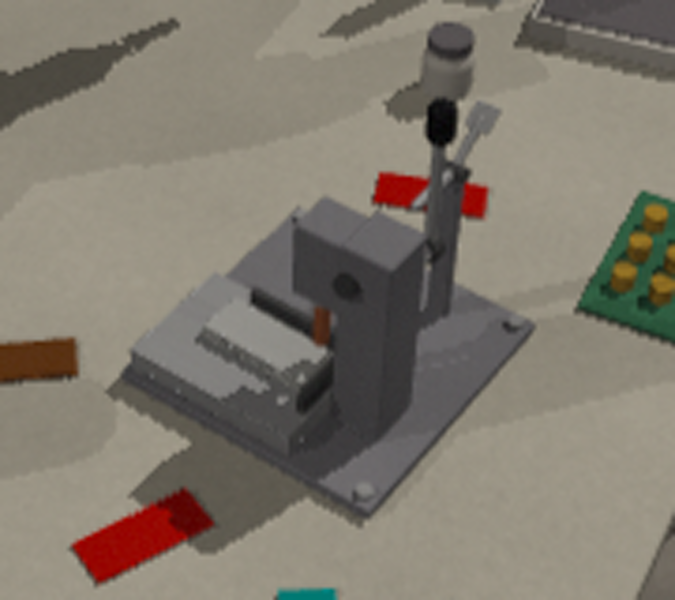

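```bash
cat > fit.py <<'E'
from h import *
from scipy.optimize import least_squares
B=[(-.115,.073,-.09,.045,-.04,0),(.06,.068,-.06,.033,0,.022),(-.056,.06,.025,.033,0,.022),(.078,.132,-.03,.03,0,.2),(.025,.078,-.025,.025,.107,.2)]
def sd(q,b):
    lo=np.array(b[::2]);hi=np.array(b[1::2]);e=np.abs(q-(lo+hi)/2)-(hi-lo)/2
    return np.linalg.norm(np.maximum(e,0),axis=1)+np.minimum(e.max(1),0)
def toP(P,p): 
    c,s=np.cos(p[2]),np.sin(p[2]); d=P-np.array([p[0],p[1],.04]); return np.stack([c*d[:,0]+s*d[:,1],-s*d[:,0]+c*d[:,1],d[:,2]],1)
def toW(q,p):
    c,s=np.cos(p[2]),np.sin(p[2]); return np.array([p[0]+c*q[0]-s*q[1],p[1]+s*q[0]+c*q[1],.04+q[2]])
E
python3 - <<'E'
from fit import *
Ps=[]
for n in("top","scene"):
    z=np.load(n+'.npz'); P=z['P'].reshape(-1,3); Ps.append(P[(z['d'].ravel()>0)])
def run(Ps,p):
  for it in range(4):
    sel=[]
    for P in Ps:
        q=toP(P,p); m=(q[:,0]>-.15)&(q[:,0]<.15)&(q[:,1]>-.12)&(q[:,1]<.07)&(q[:,2]>-.012)&(q[:,2]<.21)
        m&=~((abs(q[:,0]+.01)<.075)&(q[:,1]>-.05)&(q[:,1]<.022)&(q[:,2]>.003)&(q[:,2]<.02)); sel.append(P[m])
    S=np.concatenate(sel)
    f=lambda x:np.min([np.abs(sd(toP(S-[0,0,x[3]],x),b)) for b in B],0)
    r=least_squares(f,[*p,0],loss='soft_l1',f_scale=.002,diff_step=1e-4,x_scale=[.01,.01,.1,.01]); p=r.x[:3]
  return r.x,len(S),np.median(f(r.x))
for PP in (Ps,Ps[:1],Ps[1:]): print(run(PP,np.array([.56,-.03,-.15])))
x=run(Ps,np.array([.56,-.03,-.15]))[0]; p=x[:3]; np.save('p.npy',p)
for nme,q in dict(grip=(.095,.1,.26),pad=(.0825,.2025,.193)).items(): print(nme,toW(q,p))
q=toP(Ps[0],p); m=(q[:,2]>.011)&(q[:,2]<.019)&(q[:,1]<.024)&(q[:,1]>-.06)&(q[:,0]>-.09)&(q[:,0]<.05)
a=q[m]; print(len(a),a.min(0),a.max(0),cv2.minAreaRect((a[:,:2]*1000).astype(np.float32)))
for k,P in enumerate(Ps):
  q=toP(P,p); g=q[(q[:,2]>.24)&(q[:,2]<.30)&(abs(q[:,1]-.1)<.04)&(abs(q[:,0]-.095)<.05)]; print('grip',len(g),g.mean(0),np.median(g,0),g.min(0),g.max(0))
  g=q[(q[:,2]>.17)&(q[:,2]<.23)&(q[:,1]>.18)&(q[:,1]<.24)&(abs(q[:,0]-.082)<.04)]; print('pad',len(g),np.median(g,0))
E
```

```text
(array([ 0.55707698, -0.02152535, -0.14970291, -0.00166884]), 4819, np.float64(0.0017520028927433262))
(array([ 0.55626945, -0.02046396, -0.11318394, -0.00145857]), 2237, np.float64(0.001878566135232164))
(array([ 0.55728846, -0.02180309, -0.15107459, -0.00199307]), 2589, np.float64(0.0016799039156212558))
grip [0.66592888 0.06318747 0.3       ]
pad [0.66885599 0.16640536 0.233     ]
370 [-0.06993088 -0.03892613  0.01106899] [0.04951101 0.02392502 0.01892047] ((-12.191226959228516, -13.371936798095703), (117.6716079711914, 63.199092864990234), 5.7423014640808105)
grip 93 [0.0905031  0.09705028 0.27398391] [0.08984301 0.0968752  0.27666324] [0.08087569 0.08443644 0.24839452] [0.10549381 0.11077237 0.28656856]
pad 83 [0.08164215 0.19854188 0.19514684]
grip 94 [0.0997294  0.09201629 0.26616745] [0.1002676  0.09060656 0.26654146] [0.08294732 0.07971074 0.24184654] [0.11143552 0.10664546 0.2876484 ]
pad 65 [0.08466537 0.19937827 0.1926283 ]
```

```bash
python3 -m pendant '[[[0,0,-0.82],[0,0,0],0],[[0,0,-0.82],[0,0,0],0],[[0,0,-0.82],[0,0,0],0],[[0,0,-0.82],[0,0,0],0],[[0,0,0],[-0.45,-1,0],0],[[0,0,0],[-0.45,-1,0],0],[[0,0,0],[-0.45,-1,0],0],[[0,0,0],[-0.45,-1,0],0],[[0,0,0],[-0.45,-1,0],0],[[0,0,0],[-0.45,-1,0],0],[[0,0,0],[-0.45,-1,0],0],[[0,0,0],[-0.45,-1,0],0]]' 40 && python3 -m pendant '[[[0,0,0],[-0.45,-1,0],0],[[0,0,0],[-0.45,-1,0],0],[[0,0,0],[-0.45,-1,0],0],[[0,0,0],[-0.45,-1,0],0],[[0,0,0],[-0.45,-1,0],0],[[0,0,0],[-0.45,-1,0],0],[[0,0,0],[-0.45,-1,0],0],[[0,0,0],[-0.45,-1,0],0],[[0,0,0],[-0.45,-1,0],0],[[0,0,0],[-0.45,-1,0],0],[[0,0,0],[-0.45,-1,0],0],[[0,0,0],[-0.45,-1,0],0]]'
```

```text
time_s: 2.5
position: [0.3072, 0.3628, 0.2315]
eef_rot: [0.071, 0.997, 0.0, 0.0]
contact_force: [0.9, -0.0, -0.4]
opening: -0.0002
finger_force: 0.0
time_s: 3.7
position: [0.3984, 0.0466, 0.2315]
eef_rot: [0.071, 0.997, 0.0, 0.0]
contact_force: [-0.2, -0.1, 0.3]
opening: 0.0003
finger_force: 0.0
```

```bash
python3 - <<'E'
from h import *
im,d,c,P=cloud("wrist"); cv2.imwrite('pics/w1.png',im[:,:,::-1]); np.savez('w1.npz',im=im,d=d,P=P)
print(-np.array(c['R']).T@c['t'],c['R'][2],c['fx'])
E
```

```text
[0.33251386 0.05574713 0.37399476] [ 0.25899075 -0.03622982 -0.96520008] 289.32640454780363
```

View pics/w1.png

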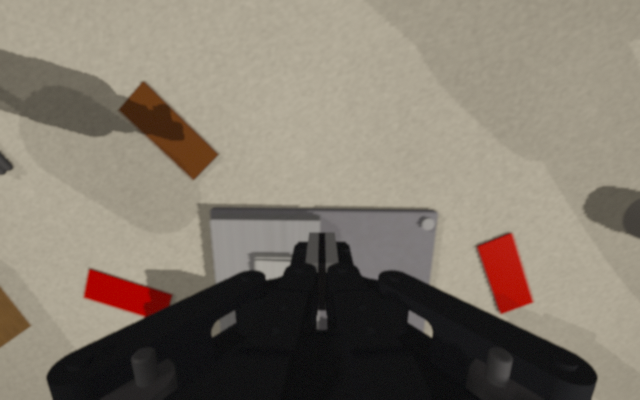

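```bash
python3 -m pendant '[[[0,0,0],[-0.98,-0.89,0],0],[[0,0,0],[-0.98,-0.89,0],0],[[0,0,0],[-0.98,-0.89,0],0],[[0,0,0],[-0.98,-0.89,0],0],[[0,0,0],[-0.98,-0.89,0],0],[[0,0,0],[-0.98,-0.89,0],0],[[0,0,0],[-0.98,-0.89,0],0],[[0,0,0],[-0.98,-0.89,0],0],[[0,0,0],[0,0,0],0],[[0,0,0],[0,0,0],0]]' && python3 - <<'E'
from h import *
im,d,c,P=cloud("wrist"); cv2.imwrite('pics/w2.png',im[:,:,::-1]); np.savez('w2.npz',im=im,d=d,P=P,R=c['R'],t=c['t'],K=[c['fx'],c['fy'],c['cx'],c['cy']])
print(-np.array(c['R']).T@c['t'],c['R'][2],c['fx'])
E
```

```text
time_s: 4.75
position: [0.5666, -0.1565, 0.2309]
eef_rot: [0.072, 0.997, 0.0, -0.0]
contact_force: [0.2, 0.4, 0.3]
opening: 0.0001
finger_force: 0.0
[ 0.5008658  -0.14735105  0.37348997] [ 0.2576766  -0.03626737 -0.96555033] 289.32640454780363
```

View pics/w2.png

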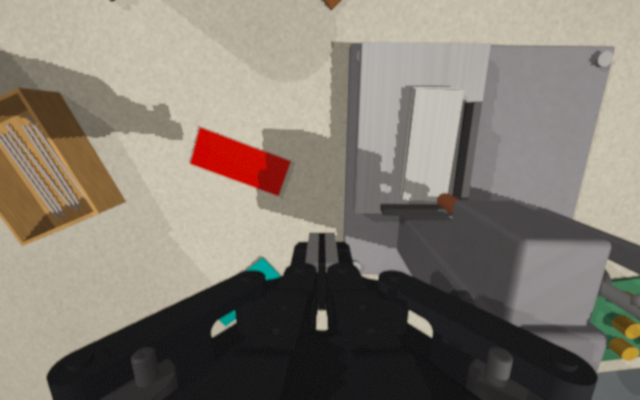

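```bash
python3 - <<'E'
import cv2
a=cv2.imread('pics/w2.png')[30:230,335:505]; cv2.imwrite('pics/w2c.png',cv2.resize(a,(510,600),interpolation=cv2.INTER_CUBIC))
E
```

```text
(no output)
```

View pics/w2c.png

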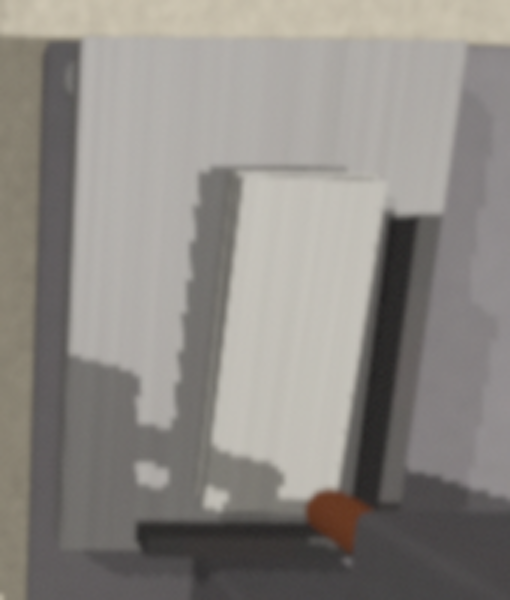

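```bash
python3 - <<'E'
from fit import *
z=np.load('w2.npz'); R,t,K=z['R'],z['t'],z['K']
def ray(u,v,zz):
    u=335+u/3;v=30+v/3
    dd=R.T@[(u-K[2])/K[0],(v-K[3])/K[1],1]; o=-R.T@t; return o+dd*(zz-o[2])/dd[2]
obs=[((80,38),(-.115,-.09,0)),((467,44),(-.115,.045,0)),((62,550),(.073,-.09,0)),((415,217),(-.056,.025,.022)),((145,552),(.06,-.06,.022)),((137,523),(.06,-.06,0))]
f=lambda p:np.concatenate([(ray(*uv,.04+q[2])-toW(q,p))[:2] for uv,q in obs])
r=least_squares(f,[.557,-.023,-.14],x_scale=[.01,.01,.1]); p=r.x; print(p,np.round(f(p)*1000,1))
np.save('p.npy',p)
for uv in((240,172),(387,180),(203,500)): print(np.round(toP(ray(*uv,.055)[None],p)*1000,1))
for uv in((205,172),): print('low',np.round(toP(ray(*uv,.045)[None],p)*1000,1))
for n,q in dict(grip=(.095,.1,.26),pad=(.0825,.2075,.193)).items(): print(n,toW(q,p))
E
```

```text
[ 0.55705452 -0.02283312 -0.14901954] [-1.   0.4  0.   0.  -2.1  1.2 -0.4 -0.8  4.1 -1.2 -0.7  0.5]
[[-71.1 -34.8  15. ]]
[[-68.8  16.2  15. ]]
[[ 45.7 -38.3  15. ]]
low [[-72.1 -44.2   5. ]]
grip [0.66584851 0.06195407 0.3       ]
pad [0.66944742 0.17011852 0.233     ]
```

```bash
python3 - <<'E'
from fit import *
z=np.load('w2.npz'); P=z['P'].reshape(-1,3)[z['d'].ravel()>0.01]
s=robot.read_state(); q=(P-s['position'])@Ro.from_quat(s['eef_rot']).as_matrix()
for lo in range(-160,5,10):
    m=(q[:,2]*1000>lo)&(q[:,2]*1000<=lo+10)&(abs(q[:,1])<.1)&(abs(q[:,0])<.08)
    if m.sum()>5: print(lo,m.sum(),np.round(np.percentile(q[m,1],[1,99])*1000),np.round(np.percentile(q[m,0],[1,99])*1000))
E
python3 -m pendant '[[[0,0,0],[0.5,0.56,0],0],[[0,0,0],[0.5,0.56,0],0],[[0,0,0],[0.5,0.56,0],0],[[0,0,0],[0.46,0.56,0],0],[[0,0,0],[0,0,1],0],[[0,0,0],[0,0,1],0],[[0,0,0],[0,0,1],0],[[0,0,0],[0,0,1],0],[[0,0,0],[0,0,0],0]]'
```

```text
-110 2100 [-20.  18.] [18. 21.]
-100 11608 [-59.  57.] [ 5. 20.]
-90 15629 [-61.  58.] [ 2. 18.]
-80 10180 [-54.  52.] [-5. 18.]
-70 4762 [-47.  45.] [-8. 18.]
-60 5211 [-39.  37.] [-8. 14.]
-50 1900 [-32.  30.] [-9. 14.]
-40 732 [-11.   6.] [-10.  12.]
-30 558 [-15.  12.] [ 7. 12.]
-20 485 [-14.  12.] [ 6. 12.]
-10 184 [-14.  11.] [ 7. 12.]
time_s: 5.7
position: [0.5232, -0.0924, 0.1291]
eef_rot: [0.07, 0.998, 0.0, -0.003]
contact_force: [-0.5, 0.5, -0.1]
opening: -0.0001
finger_force: 0.0
```

```bash
python3 -m pendant '[[[0,0,0],[0,0,0.9],0],[[0,0,0],[0,0,0.9],0],[[0,0,0],[0,0,0.9],0],[[0,0,0],[0,0,0.6],0],[[0,0,0],[0,0,0.14],0],[[0,0,0],[0,0.2,0],0],[[0,0,0],[0,0.2,0],0],[[0,0,0],[0,0.2,0],0],[[0,0,0],[0,0,0],0]]'
```

```text
time_s: 6.6
position: [0.5291, -0.0776, 0.0461]
eef_rot: [0.07, 0.998, 0.001, 0.001]
contact_force: [0.0, -0.5, 0.1]
opening: -0.0003
finger_force: 0.0
```

```bash
python3 -m pendant '[[[0,0,0],[0,-0.4,0],0],[[0,0,0],[0,-0.1,0.1],0],[[0,0,0],[0,0,0.05],0],[[0,0,0],[0,0,0],0],[[0,0,0],[0,0,0],0]]'; python3 -m pendant '[[[0,0,0],[0,0.15,0],0],[[0,0,0],[0,0.15,0],0],[[0,0,0],[0,0.15,0],0],[[0,0,0],[0,0.15,0],0],[[0,0,0],[0,0.15,0],0],[[0,0,0],[0,0.1,0],0],[[0,0,0],[0,0.1,0],0],[[0,0,0],[0,0.1,0],0],[[0,0,0],[0,0,0],0]]';
```

```text
time_s: 7.1
position: [0.5264, -0.0914, 0.0414]
eef_rot: [0.071, 0.997, 0.0, -0.0]
contact_force: [-0.3, -0.1, 0.1]
opening: -0.0001
finger_force: 0.0
time_s: 8.0
position: [0.5302, -0.0654, 0.0415]
eef_rot: [0.071, 0.997, -0.0, -0.0]
contact_force: [0.4, -1.1, 0.1]
opening: 0.0001
finger_force: 0.1
```

```bash
python3 -m pendant '[[[0,0,0],[0,0.1,0],0],[[0,0,0],[0,0.1,0],0],[[0,0,0],[0,0,0],0]]' | grep -E "pos|contact"; python3 -m pendant '[[[0,0,0],[0,0.05,0],0],[[0,0,0],[0,0.05,0],0],[[0,0,0],[0,0,0],0]]'| grep -E "pos|contact"; python3 -m pendant '[[[0,0,0],[0,0.04,0],0],[[0,0,0],[0,0.04,0],0],[[0,0,0],[0,0,0],0]]'| grep -E "pos|contact"
```

```text
position: [0.5309, -0.0603, 0.0415]
contact_force: [0.2, -1.0, -0.4]
position: [0.5318, -0.0587, 0.0416]
contact_force: [1.2, -3.0, -0.7]
position: [0.5324, -0.0583, 0.0417]
contact_force: [1.6, -6.6, -0.7]
```

```bash
python3 -m pendant '[[[0,0,0],[0,0.05,0],0],[[0,0,0],[0,0,0],0],[[0,0,0],[0,-0.5,0],0],[[0,0,0],[0,-0.5,0],0],[[0,0,0],[0.8,0,0],0],[[0,0,0],[0.8,0,0],0],[[0,0,0],[0.8,0,0],0],[[0,0,0],[0.8,0,0],0],[[0,0,0],[0,0.8,0],0],[[0,0,0],[0,0.8,0],0],[[0,0,0],[0,0.8,0],0],[[0,0,0],[0,0,0],0]]'|grep -E "pos|contact"; python3 - <<'E'
from fit import *
p=np.load('p.npy'); print(toP(robot.read_state()['position'][None],p))
E
```

```text
position: [0.458, -0.0052, 0.0415]
contact_force: [-0.0, 0.5, 0.5]
[[-0.10054697  0.0027387   0.00149042]]
```

```bash
python3 -m pendant '[[[0,0,0],[-0.2,-0.1,0],0],[[0,0,0],[-0.2,0,0],0],[[0,0,0],[-0.2,0,0],0],[[0,0,0],[-0.15,0,0],0],[[0,0,0],[-0.15,0,0],0],[[0,0,0],[-0.1,0,0],0],[[0,0,0],[0,0,0],0]]'|grep -E "pos|contact";python3 -m pendant '[[[0,0,0],[-0.05,0,0],0],[[0,0,0],[-0.05,0,0],0],[[0,0,0],[0,0,0],0]]'|grep -E "pos|contact";python3 -m pendant '[[[0,0,0],[-0.05,0,0],0],[[0,0,0],[-0.05,0,0],0],[[0,0,0],[0,0,0],0]]'|grep -E "pos|contact"; python3 - <<'E'
from fit import *
p=np.load('p.npy'); print(toP(robot.read_state()['position'][None],p))
E
```

```text
position: [0.4817, -0.0152, 0.0415]
contact_force: [-2.9, -0.3, 1.2]
position: [0.4844, -0.0151, 0.0415]
contact_force: [-2.0, -0.5, 0.3]
position: [0.4851, -0.0153, 0.0414]
contact_force: [-5.6, 0.2, 3.1]
[[-0.07227823 -0.00326313  0.00140063]]
```

```bash
python3 -m pendant '[[[0,0,0],[-0.05,0,0],0],[[0,0,0],[-0.03,0,0],0],[[0,0,0],[0,0,0],0]]'|grep -E "pos|contact";python3 -m pendant '[[[0,0,0],[0.5,0,0],0],[[0,0,0],[0.4,0,0],0],[[0,0,0],[0,-0.8,0],0],[[0,0,0],[0,-0.8,0],0],[[0,0,0],[0,-0.8,0],0],[[0,0,0],[-0.7,0,0],0],[[0,0,0],[-0.7,0,0],0],[[0,0,0],[-0.7,0,0],0],[[0,0,0],[-0.7,0,0],0],[[0,0,0],[0,0.3,0],0],[[0,0,0],[0,0.3,0],0],[[0,0,0],[0,0,0],0]]'|grep -E "pos|contact"; python3 - <<'E'
from fit import *
p=np.load('p.npy'); print(toP(robot.read_state()['position'][None],p))
E
```

```text
position: [0.4851, -0.0154, 0.0414]
contact_force: [-8.5, 1.8, 4.9]
position: [0.5288, -0.0647, 0.0415]
contact_force: [0.3, -0.5, 0.7]
[[-0.02173302 -0.04560343  0.00150573]]
```

```bash
python3 -m pendant '[[[0,0,0],[0,0.1,0],0],[[0,0,0],[0,0.1,0],0],[[0,0,0],[0,0.06,0],0],[[0,0,0],[0,0.06,0],0],[[0,0,0],[0,0.04,0],0],[[0,0,0],[0,0,0],0]]'|grep -E "pos|contact";python3 -m pendant '[[[0,0,0],[0,0.04,0],0],[[0,0,0],[0,0,0],0]]'|grep -E "pos|contact"
python3 -m pendant '[[[0,0,0],[0,-0.6,0],0],[[0,0,0],[0,-0.9,0],0],[[0,0,0],[0,0,-1],0],[[0,0,0],[0,0,-1],0],[[0,0,0],[0,0,-1],0],[[0,0,0],[0,0,-1],0],[[0,0,0],[-0.4,-0.5,-1],0],[[0,0,0],[-0.4,-0.5,-1],0],[[0,0,0],[-0.4,-0.5,-1],0],[[0,0,0],[-0.4,-0.5,0],0],[[0,0,0],[0,0,0],0],[[0,0,0],[0,0,0],0]]'
python3 - <<'E'
from h import *
im,d,c,P=cloud("wrist"); np.savez('w3.npz',im=im,d=d,P=P,R=c['R'],t=c['t'],K=[c['fx'],c['fy'],c['cx'],c['cy']])
cv2.imwrite('pics/w3c.png',cv2.resize(im[30:230,335:505,::-1],(510,600),interpolation=cv2.INTER_CUBIC))
E
```

```text
position: [0.5307, -0.0584, 0.0415]
contact_force: [-0.3, 0.9, 0.1]
position: [0.5307, -0.0582, 0.0415]
contact_force: [0.1, -2.5, 0.4]
time_s: 14.9
position: [0.5572, -0.1489, 0.2159]
eef_rot: [0.071, 0.997, 0.0, -0.001]
contact_force: [0.2, 0.0, 0.6]
opening: -0.0002
finger_force: 0.0
```

View pics/w3c.png

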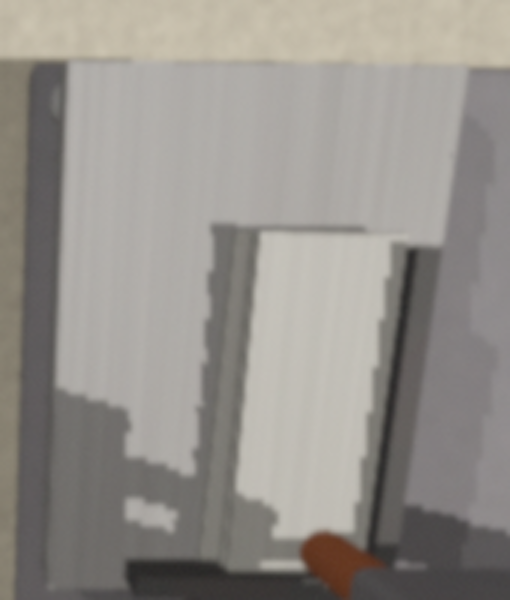

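```bash
python3 - <<'E'
from fit import *
z=np.load('w3.npz'); R,t,K=z['R'],z['t'],z['K']; p=np.load('p.npy')
def ray(u,v,zz):
    u=335+u/3;v=30+v/3
    dd=R.T@[(u-K[2])/K[0],(v-K[3])/K[1],1]; o=-R.T@t; return toP((o+dd*(zz-o[2])/dd[2])[None],p)*1000
for uv in((258,230,.055),(408,236,.055),(228,570,.055),(238,226,.045),(214,226,.04),(202,570,.04),(412,248,.062),(67,62,.04),(467,68,.04)): print(uv,np.round(ray(*uv),1))
print(toP(robot.read_state()['position'][None],p))
E
```

```text
(258, 230, 0.055) [[-62.1 -25.6  15. ]]
(408, 236, 0.055) [[-60.6  24.8  15. ]]
(228, 570, 0.055) [[ 57.7 -25.1  15. ]]
(238, 226, 0.045) [[-63.9 -29.3   5. ]]
(214, 226, 0.04) [[-64.1 -36.2  -0. ]]
(202, 570, 0.04) [[ 63.  -30.2  -0. ]]
(412, 248, 0.062) [[-56.5  23.2  22. ]]
(67, 62, 0.04) [[-115.9  -89.7   -0. ]]
(467, 68, 0.04) [[-115.1   44.4   -0. ]]
[[ 0.01855547 -0.12409685  0.17575025]]
```

```bash
python3 - <<'E'
from fit import *
z=np.load('w3.npz'); R,t,K=z['R'],z['t'],z['K']; p=np.load('p.npy'); im=z['im']
def proj(q):
    X=R@toW(np.array(q)/1000,p)+t; return np.round([X[0]/X[2]*K[0]+K[2],X[1]/X[2]*K[1]+K[3]],1)
for x in(-60,-30,0,40):
    print(x,[proj((x,-25,h)) for h in(0,5,10,15)])
for x in (-40,-30,-15,0):
    v=int(round(proj((x,-25,7))[1])); u0=int(proj((x,-25,7))[0]); print(v,u0-12,im[v,u0-12:u0+10].mean(1).astype(int))
a=im[95:150,395:480,::-1]; cv2.imwrite('pics/w3d.png',cv2.resize(a,(765,495),interpolation=cv2.INTER_NEAREST))
E
```

```text
-60 [array([416.6, 109.5]), array([418.1, 109.3]), array([419.7, 109.1]), array([421.4, 108.9])]
-30 [array([414. , 138.5]), array([415.5, 138.8]), array([417. , 139.1]), array([418.5, 139.4])]
0 [array([411.6, 166.2]), array([413. , 166.8]), array([414.4, 167.5]), array([415.9, 168.3])]
40 [array([408.5, 201. ]), array([409.8, 202.2]), array([411.1, 203.4]), array([412.5, 204.6])]
129 405 [131 114 111 111 108 108 116 122 124 122 118 110 106 114 146 179 188 189
 188 189 191 191]
139 404 [113 109 108 110 107 110 118 123 124 122 118 110 105 113 146 178 188 188
 188 189 190 191]
153 402 [132 112 109 109 107 105 110 118 122 122 120 115 112 114 123 154 178 186
 187 188 189 189]
167 401 [125 112 109 108 107 109 118 123 122 120 118 110 106 113 139 172 185 187
 186 187 188 188]
```

View pics/w3d.png

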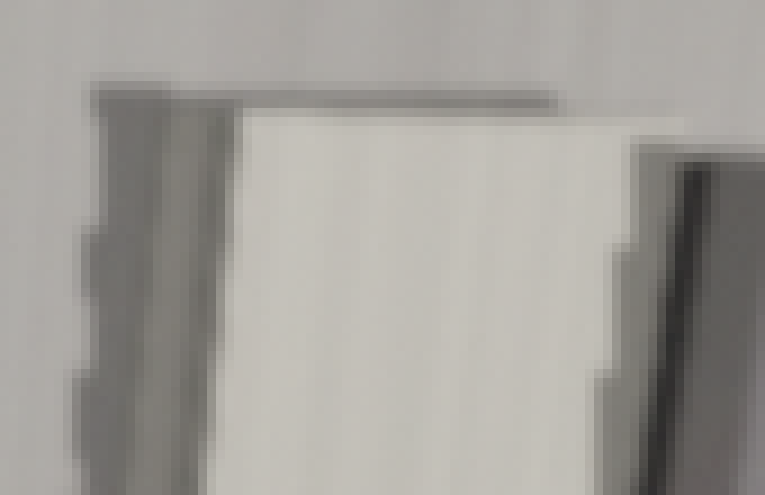

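```bash
python3 - <<'E'
from fit import *
z=np.load('w2.npz'); P=z['P']; d=z['d']; p=np.load('p.npy')
# tool pose at w2
pos=np.array([.5666,-.1565,.2309]); M=Ro.from_quat([.072,.997,0,0]).as_matrix()
q=(P-pos)@M*1000
for v in range(230,275,3):
    m=np.where((d[v,250:400]>.02)&(d[v,250:400]<.25))[0]+250
    if len(m): print(v,m[0],m[-1],np.round(q[v,m[0]]),np.round(q[v,(m[0]+m[-1])//2]),np.round(q[v,m[-1]]))
E
```

```text
233 309 334 [11. -7. -5.] [11. -0. -5.] [12.  6. -7.]
236 309 334 [ 12.  -6. -11.] [11. -0. -9.] [ 12.   6. -11.]
239 308 335 [ 12.  -7. -13.] [ 11.  -0. -13.] [ 12.   6. -15.]
242 297 346 [  8. -12.  -9.] [ 12.  -0. -17.] [ 8. 12. -8.]
245 294 349 [  8. -14. -12.] [ 12.  -0. -20.] [  9.  13. -14.]
248 294 349 [  8. -13. -15.] [ 12.  -0. -24.] [  8.  13. -16.]
251 293 350 [  8. -14. -18.] [ 12.  -0. -27.] [  8.  13. -19.]
254 292 351 [  8. -14. -22.] [ 12.  -0. -30.] [  8.  13. -22.]
257 292 351 [  8. -13. -25.] [ 12.  -0. -33.] [  8.  13. -25.]
260 291 352 [  7. -14. -27.] [ 12.  -0. -36.] [  7.  13. -27.]
263 290 353 [  8. -14. -30.] [ 11.  -0. -37.] [  7.  13. -30.]
266 287 356 [ 13. -13. -43.] [ 10.  -0. -38.] [ 13.  13. -43.]
269 285 358 [ 12. -14. -43.] [  8.  -0. -37.] [ 13.  14. -44.]
272 250 399 [ 14. -26. -50.] [  7.   1. -37.] [ 14.  27. -50.]
```

```bash
python3 -m pendant '[[[0,0,0],[0.8,0,0],1],[[0,0,0],[0.82,0,0],1],[[0,0,0],[0,0.85,0],1],[[0,0,0],[0,0.85,0],1],[[0,0,0],[0,0.85,0],1],[[0,0,0],[0,0.85,0],1],[[0,0,0],[0,0.85,0],1],[[0,0,0],[0,0.85,0],1],[[0,0,0],[0,0,1],1],[[0,0,0],[0,0,1],1],[[0,0,0],[0,0,0],1],[[0,0,0],[0,0,0],1]]' 30|grep -E "pos|contact|open|rot"; python3 - <<'E'
from fit import *
p=np.load('p.npy'); s=robot.read_state();print(toP(s['position'][None],p)); M=Ro.from_quat(s['eef_rot']).as_matrix(); print(np.round(M,3))
E
```

```text
position: [0.5352, -0.0168, 0.1663]
eef_rot: [0.07, 0.998, 0.0, -0.001]
contact_force: [0.5, -0.3, -0.3]
opening: 0.0854
[[-0.02253245  0.00268826  0.12632657]]
[[-0.99   0.141 -0.002]
 [ 0.141  0.99   0.   ]
 [ 0.002  0.    -1.   ]]
```

```bash
python3 -m pendant '[[[0,0,0],[0,0.05,0.9],1],[[0,0,0],[0,0,0.9],1],[[0,0,0],[0,0,0.9],1],[[0,0,0],[0,0,0.9],1],[[0,0,0],[0,0,0.8],1],[[0,0,0],[0,0,0.5],1],[[0,0,0],[0,0,0.15],0.8],[[0,0,0],[0,0,0],0.8],[[0,0,0],[0,0,0],0.8],[[0,0,0],[0,0,0],0.8],[[0,0,0],[0,0,0],0.8]]'|grep -E "pos|contact|open|rot|finger"; python3 -m pendant '[[[0,0,0],[0,0,0.08],0.8],[[0,0,0],[0,0,0.08],0.8],[[0,0,0],[0,0,0],0.8]]'|grep -E "pos|contact|open|finger"
```

```text
position: [0.5367, -0.0164, 0.041]
eef_rot: [0.071, 0.997, 0.0, 0.001]
contact_force: [0.1, -0.7, 0.1]
opening: 0.0683
finger_force: 0.0
position: [0.5361, -0.0166, 0.0361]
contact_force: [-0.6, -0.6, -0.2]
opening: 0.0686
finger_force: 0.3
```

```bash
for i in 1 2; do python3 -m pendant '[[[0,0,0],[0,0,0.06],0.8],[[0,0,0],[0,0,0.04],0.8],[[0,0,0],[0,0,0],0.8]]'|grep -E "pos|contact|open|finger"; done
```

```text
position: [0.536, -0.0167, 0.0336]
contact_force: [-0.1, -1.1, -0.4]
opening: 0.0679
finger_force: 0.6
position: [0.5361, -0.0166, 0.0328]
contact_force: [-3.6, -0.6, 15.9]
opening: 0.0684
finger_force: 8.9
```

```bash
python3 -m pendant '[[[0,0,0],[0,0,-0.1],0.8],[[0,0,0],[0,0,-0.1],0.8],[[0,0,0],[0,0,0],0.72],[[0,0,0],[0,0,0],0.72],[[0,0,0],[0,0,0],0.72]]' 20|grep -E "pos|contact|open|finger";python3 -m pendant '[[[0,0,0],[0,0,0],0.7],[[0,0,0],[0,0,0],0.7],[[0,0,0],[0,0,0],0.68],[[0,0,0],[0,0,0],0.68],[[0,0,0],[0,0,0],0.6],[[0,0,0],[0,0,0],0.6],[[0,0,0],[0,0,0],0.6],[[0,0,0],[0,0,0],0.6]]' |grep -E "pos|contact|open|finger"; python3 - <<'E'
from fit import *
p=np.load('p.npy'); print(toP(robot.read_state()['position'][None],p))
E
```

```text
position: [0.5355, -0.0177, 0.0367]
contact_force: [-2.2, -3.0, 8.1]
opening: 0.0615
finger_force: 7.1
position: [0.5357, -0.0165, 0.0371]
contact_force: [-3.1, -2.5, 12.2]
opening: 0.0589
finger_force: 18.8
[[-0.0220107   0.00309136 -0.00289498]]
```

```bash
python3 -m pendant '[[[0,0,0],[0,0,0],1],[[0,0,0],[0,0,0],1],[[0,0,0],[0,0,-0.5],1],[[0,0,0],[0,0,-1],1],[[0,0,0],[0,0,-1],0],[[0,0,0],[0,0,-1],0],[[0,0,0],[0,0,-1],0],[[0,0,0],[0,-1,-1],0],[[0,0,0],[0,-1,-1],0],[[0,0,0],[-0.4,-1,-0.5],0],[[0,0,0],[-0.4,-1,0],0],[[0,0,0],[-0.4,-0.9,0],0]]'|grep -E "pos|contact|open|finger";python3 -m pendant '[[[0,0,0],[-0.4,-0.2,0],0],[[0,0,0],[0,0,0],0],[[0,0,0],[0,0,0],0]]'|grep -E "pos"
cat > look.py <<'E'
from fit import *
import sys
im,d,c,P=cloud("wrist"); R,t,K=np.array(c['R']),np.array(c['t']),[c['fx'],c['fy'],c['cx'],c['cy']]; p=np.load('p.npy')
def proj(q):
    X=R@toW(np.array(q)/1000,p)+t; return np.round([X[0]/X[2]*K[0]+K[2],X[1]/X[2]*K[1]+K[3]],1)
for x in(-60,-45,-30,-15,0,15):
    v,u0=int(round(proj((x,-25,7))[1])),int(proj((x,-25,7))[0]); print(x,v,u0-12,[proj((x,-25,h))[0] for h in(0,5,10,15)],im[v,u0-12:u0+10].mean(1).astype(int))
for y in(-15,0,15):
    u,v0=np.round(proj((-60,y,7))).astype(int); print('front',y,u,v0-8,[proj((-60,y,h))[1] for h in(0,5,10,15)],im[v0-8:v0+8,u].mean(1).astype(int))
u,v=proj((-60,0,7)).astype(int)
cv2.imwrite(sys.argv[1],cv2.resize(im[v-15:v+45,u-45:u+45,::-1],(792,528),interpolation=cv2.INTER_NEAREST))
E
python3 look.py pics/w4.png
```

```text
position: [0.5488, -0.1433, 0.2127]
contact_force: [0.6, 0.2, -0.0]
opening: 0.0
finger_force: 0.0
position: [0.5574, -0.1473, 0.2116]
-60 109 406 [np.float64(416.5), np.float64(418.0), np.float64(419.6), np.float64(421.3)] [114 110 111 111 112 111 112 111 112 111 108 102  99 104 126 159 182 187
 188 189 191 192]
-45 124 405 [np.float64(415.1), np.float64(416.7), np.float64(418.2), np.float64(419.8)] [113 110 111 111 112 111 111 111 111 108 106 107 104 112 145 179 189 188
 188 189 191 191]
-30 139 403 [np.float64(413.8), np.float64(415.3), np.float64(416.8), np.float64(418.4)] [132 114 110 110 110 111 110 110 109 107 109 113 109 103 116 150 178 187
 188 189 190 191]
-15 154 402 [np.float64(412.6), np.float64(414.0), np.float64(415.5), np.float64(417.0)] [113 109 109 110 109 110 109 109 107 109 117 116 108 109 141 175 186 187
 187 189 189 190]
0 168 401 [np.float64(411.3), np.float64(412.7), np.float64(414.2), np.float64(415.7)] [112 109 108 109 110 111 109 106 109 118 120 112 105 113 146 177 187 187
 187 189 189 189]
15 181 400 [np.float64(410.1), np.float64(411.5), np.float64(412.9), np.float64(414.3)] [112 110 109 110 109 110 107 106 114 119 117 110 104 115 149 176 186 187
 187 188 188 188]
front -15 428 101 [np.float64(109.2), np.float64(109.0), np.float64(108.8), np.float64(108.6)] [167 166 159 139 125 144 173 188 192 192 192 192 192 192 192 192]
front 0 443 101 [np.float64(109.3), np.float64(109.1), np.float64(108.9), np.float64(108.7)] [165 166 164 156 138 138 165 183 188 189 189 189 188 188 188 188]
front 15 458 101 [np.float64(109.4), np.float64(109.2), np.float64(109.1), np.float64(108.9)] [173 172 170 163 147 148 172 186 189 189 189 189 189 190 190 190]
```

View pics/w4.png

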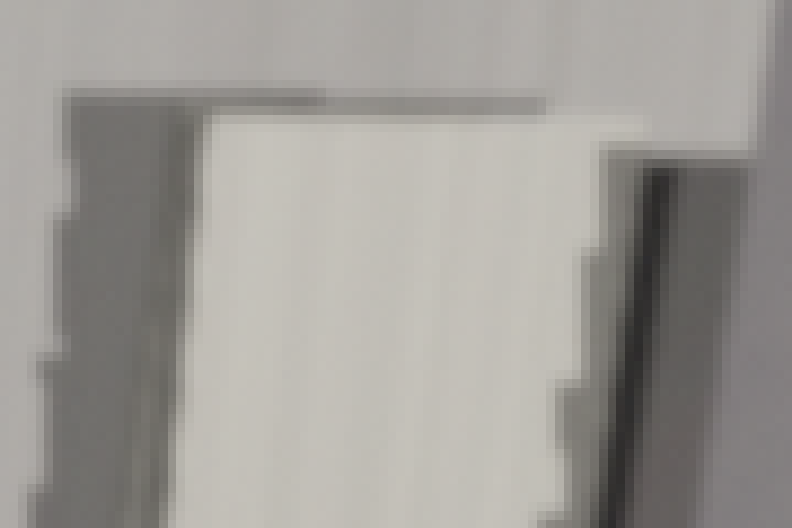

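```bash
python3 -m pendant '[[[0,0,0],[0.9,0.3,0],0.8],[[0,0,0],[0.9,0.8,0],0.8],[[0,0,0],[0.5,1,0],0.8],[[0,0,0],[0,1,0],0.8],[[0,0,0],[0,1,0],0.8],[[0,0,0],[0,0.9,0],0.8],[[0,-1,0],[0,0,0],0.8],[[0,-1,0],[0,0,0],0.8],[[0,-1,0],[0,0,0],0.8],[[0,-1,0],[0,0,0],0.8],[[0,-1,0],[0,0,0],0.8],[[0,-1,0],[0,0,0],0.8]]' 20|grep -E "pos|contact|open|finger"; python3 -m pendant '[[[0,-1,0],[0,0,0],0.8],[[0,0,0],[0,0,0],0.8]]'
cat > tp.py <<'E'
from fit import *
import sys
p=np.load('p.npy'); s=robot.read_state(); q=toP(s['position'][None],p)[0]*1000
c,n=np.cos(p[2]),np.sin(p[2]); Rp=np.array([[c,-n,0],[n,c,0],[0,0,1]]); M=Rp.T@Ro.from_quat(s['eef_rot']).as_matrix()
print('press pos',np.round(q,1)); print(np.round(M,3))
for a in sys.argv[1:]:
    g=np.array(eval(a),float); print(a,'units',np.round(M.T@(g-q)/25,2))
E
python3 tp.py '(8,3.5,60)' '(8,3.5,10)'
```

```text
position: [0.5135, -0.0221, 0.2107]
contact_force: [0.4, -0.1, -0.4]
opening: 0.0682
finger_force: 0.0
time_s: 22.4
position: [0.5079, -0.0263, 0.2079]
eef_rot: [0.071, 0.982, -0.031, 0.17]
contact_force: [-0.2, 0.5, 0.3]
opening: 0.0685
finger_force: 0.0
press pos [-48.1 -10.8 167.9]
[[-0.941  0.001  0.338]
 [-0.011  0.999 -0.035]
 [-0.338 -0.037 -0.94 ]]
(8,3.5,60) units [-0.66  0.73  4.8 ]
(8,3.5,10) units [0.02 0.81 6.68]
```

```bash
python3 -m pendant '[[[0,0,0],[0,0,0],0.8],[[0,0,0],[0,0,0],0.8]]'|grep -E pos;  python3 tp.py '(8,3.5,60)'; python3 -c "
from h import *
print(np.round(robot.read_state()['joint_pos'],3))"
```

```text
position: [0.5096, -0.027, 0.2083]
press pos [-46.3 -11.2 168.3]
[[-0.94   0.005  0.34 ]
 [-0.007  0.999 -0.035]
 [-0.34  -0.036 -0.94 ]]
(8,3.5,60) units [-0.57  0.75  4.79]
[-0.065  0.497 -0.08   2.263  1.244  0.175  0.082]
```

```bash
python3 -m pendant '[[[0,0,0],[-0.1,0.15,0.8],0.8],[[0,0,0],[-0.1,0.15,0.8],0.8],[[0,0,0],[-0.1,0.15,0.8],0.8],[[0,0,0],[-0.1,0.15,0.8],0.8],[[-0.46,0,0],[-0.1,0.15,0.8],0.8],[[0,0,0],[0,0,0],0.8],[[0,0,0],[0,0,0],0.8]]'|grep -E "pos|contact";  python3 tp.py '(12,3.5,8)'; python3 -c "
from h import *
print(np.round(robot.read_state()['joint_pos'],3))"
```

```text
position: [0.5534, -0.021, 0.1243]
contact_force: [-0.2, -0.3, 0.6]
press pos [-3.9  1.3 84.3]
[[-0.941 -0.005  0.339]
 [-0.006  1.    -0.002]
 [-0.339 -0.004 -0.941]]
(12,3.5,8) units [0.44 0.1  3.08]
[ 0.076  0.714 -0.273  2.212  1.957  0.285 -0.6  ]
```

```bash
python3 -m pendant '[[[0,0,0],[0.05,0.1,0.8],0.85],[[0,0,0],[0.05,0,0.8],0.85],[[0,0,0],[0.05,0,0.8],0.85],[[0,0,0],[0.05,0,0.5],0.85],[[0,0,0],[0,0,0.1],0.85],[[0,0,0],[0,0,0],0.85],[[0,0,0],[0,0,0],0.85]]'|grep -E "pos|contact|open";  python3 tp.py '(16,3.5,0.5)'
```

```text
position: [0.5749, -0.0209, 0.0531]
contact_force: [0.2, 0.3, -0.4]
opening: 0.0724
press pos [17.4  4.5 13.1]
[[-0.94  -0.007  0.341]
 [-0.008  1.    -0.001]
 [-0.341 -0.004 -0.94 ]]
(16,3.5,0.5) units [ 0.22 -0.04  0.45]
```

```bash
python3 -m pendant '[[[0,0,0],[0.11,-0.04,0.22],0.85],[[0,0,0],[0.11,0,0.22],0.85],[[0,0,0],[0,0,0],0.75],[[0,0,0],[0,0,0],0.75],[[0,0,0],[0,0,0],0.75]]'|grep -E "pos|contact|open|finger";  python3 -m pendant '[[[0,0,0],[0,0,0],0.72],[[0,0,0],[0,0,0],0.72],[[0,0,0],[0,0,0],0.72]]'|grep -E "pos|contact|open|finger"; python3 tp.py;  python3 -m pendant '[[[0,0,0],[0,0,0],0.7],[[0,0,0],[0,0,0],0.68],[[0,0,0],[0,0,0],0.65],[[0,0,0],[0,0,0],0.6],[[0,0,0],[0,0,0],0.6],[[0,0,0],[0,0,0],0.6],[[0,0,0],[0,0,0],0.6],[[0,0,0],[0,0,0],0.6]]'|grep -E "pos|contact|open|finger"; python3 tp.py
```

```text
position: [0.5733, -0.022, 0.0399]
contact_force: [0.6, 0.9, 0.1]
opening: 0.0641
finger_force: 0.0
position: [0.5733, -0.0227, 0.0401]
contact_force: [0.2, -1.9, 1.1]
opening: 0.0612
finger_force: 1.2
press pos [16.   2.5  0.1]
[[-0.94  -0.006  0.341]
 [-0.007  1.    -0.002]
 [-0.341 -0.004 -0.94 ]]
position: [0.5734, -0.0216, 0.0407]
contact_force: [-2.4, -2.0, 7.5]
opening: 0.0575
finger_force: 21.0
press pos [16.   3.6  0.7]
[[-0.94  -0.008  0.341]
 [-0.008  1.    -0.   ]
 [-0.341 -0.003 -0.94 ]]
```

```bash
python3 -m pendant '[[[0,0,0],[0,0,0],0.9],[[0,0,0],[0,0,0],0.9],[[0,0,0],[0,0,-1],0.9],[[0,0,0],[0,0,-1],0.9],[[0,0,0],[0,0,-1],0.9],[[0,0,0],[0,0,-1],0],[[0,0,0],[0,0,-1],0],[[0,0.87,0],[0,-0.8,0],0],[[0,0.87,0],[0,-0.8,0],0],[[0,0.87,0],[0,-0.8,0],0],[[0,0.87,0],[0,-0.8,0],0],[[0,0.87,0],[0,-0.8,0],0]]'|grep -E "contact|open|finger";python3 -m pendant '[[[0,0,0],[0,0,0],0],[[0,0,0],[0,0,0],0]]'|grep -E "time"; python3 tp.py '(18,-123,172)'
```

```text
contact_force: [1.4, -0.1, -0.4]
opening: -0.0
finger_force: 0.0
time_s: 27.0
press pos [-20.5 -63.6 116.1]
[[-0.987  0.006  0.16 ]
 [ 0.001  0.999 -0.033]
 [-0.16  -0.033 -0.987]]
(18,-123,172) units [-1.88 -2.44 -1.88]
```

```bash
python3 -m pendant '[[[0,0,0],[0,-0.5,-0.6],0],[[0,0,0],[0,-0.5,-0.6],0],[[0,0.5,0],[-0.4,-0.4,-0.4],0],[[-0.2,0.5,0],[-0.4,-0.4,-0.3],0],[[-0.2,0.5,0],[-0.4,-0.4,0],0],[[0,0.5,0],[-0.4,-0.3,0],0],[[0,0,0],[0,0,0],0],[[0,0,0],[0,0,0],0]]'|grep -E "time"; python3 tp.py '(18,-123,172)'; python3 look.py pics/w5.png
```

```text
time_s: 27.8
press pos [  10.8 -122.6  168.4]
[[-1.    -0.001  0.   ]
 [-0.001  1.    -0.002]
 [-0.    -0.002 -1.   ]]
(18,-123,172) units [-0.29 -0.02 -0.14]
-60 116 406 [np.float64(416.5), np.float64(418.0), np.float64(419.6), np.float64(421.3)] [113 110 111 111 111 111 111 111 112 110 107 103 100 100 112 146 179 188
 187 188 190 191]
-45 132 405 [np.float64(415.2), np.float64(416.7), np.float64(418.3), np.float64(419.9)] [113 110 111 111 111 110 110 110 111 109 103  97  99 106 133 166 183 187
 188 188 190 192]
-30 146 404 [np.float64(414.0), np.float64(415.5), np.float64(417.0), np.float64(418.6)] [113 109 109 109 109 109 109 111 110 106 102  99 100 110 144 177 187 187
 187 188 190 190]
-15 161 402 [np.float64(412.8), np.float64(414.3), np.float64(415.7), np.float64(417.3)] [130 112 109 108 109 110 109 109 110 109 105 101 102 100 113 148 176 185
 187 187 188 189]
0 175 401 [np.float64(411.7), np.float64(413.1), np.float64(414.5), np.float64(416.0)] [121 109 109 109 110 109 109 109 110 108 102  98 100 106 130 164 181 186
 186 186 188 188]
15 189 400 [np.float64(410.5), np.float64(411.9), np.float64(413.3), np.float64(414.8)] [114 109 109 109 110 109 110 109 109 106 101  98 100 108 140 173 185 186
 186 186 187 187]
front -15 429 108 [np.float64(116.3), np.float64(116.3), np.float64(116.2), np.float64(116.1)] [167 168 161 145 129 143 172 187 192 192 191 191 191 190 190 191]
front 0 443 108 [np.float64(116.4), np.float64(116.3), np.float64(116.2), np.float64(116.2)] [165 164 161 152 136 142 166 182 187 188 188 188 188 187 188 187]
front 15 458 108 [np.float64(116.4), np.float64(116.3), np.float64(116.3), np.float64(116.2)] [172 172 171 163 145 143 163 180 186 188 188 188 188 189 189 189]
```

View pics/w5.png

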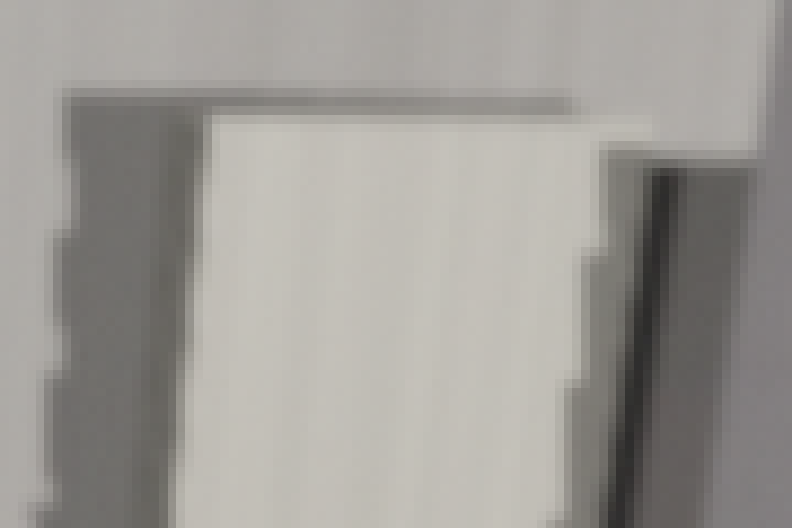

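```bash
python3 -m pendant '[[[0,0,0],[0.9,0.2,0.3],0],[[0,0,0],[0.9,0.5,0.5],0],[[0,0,0],[0.9,0.7,0.6],0],[[0,0,0],[0.9,0.7,0.6],0],[[0,0,0],[0.83,0.7,0.6],0],[[0,0,0],[0,0.7,0.7],0],[[0,0,0],[0,0.7,0.7],0],[[0,0,0],[0,0.58,0.7],0],[[0,0,0],[0,0,0.7],0],[[0,0,0],[0,0,0.7],0],[[0,0,0],[0,0,0.5],0],[[0,0,0],[0,0,0],0]]'|grep -E "contact|pos"; python3 tp.py '(-80,-3,1.5)' '(-73,-3,1.5)'
```

```text
position: [0.4564, -0.0115, 0.0432]
contact_force: [-0.0, -0.3, -0.3]
press pos [-101.2   -3.8    3.2]
[[-1.    -0.002 -0.003]
 [-0.002  1.    -0.002]
 [ 0.003 -0.002 -1.   ]]
(-80,-3,1.5) units [-0.85  0.03  0.07]
(-73,-3,1.5) units [-1.13  0.03  0.06]
```

```bash
python3 -m pendant '[[[0,0,0],[-0.4,0,0.06],0],[[0,0,0],[-0.4,0,0],0],[[0,0,0],[-0.12,0,0],0],[[0,0,0],[-0.1,0,0],0],[[0,0,0],[0,0,0],0]]'|grep -E "contact|pos"; python3 tp.py|head -1;python3 -m pendant '[[[0,0,0],[-0.05,0,0],0],[[0,0,0],[-0.05,0,0],0],[[0,0,0],[-0.05,0,0],0],[[0,0,0],[0,0,0],0]]'|grep -E "contact|pos";python3 tp.py|head -1; python3 -m pendant '[[[0,0,0],[-0.05,0,0],0],[[0,0,0],[-0.05,0,0],0],[[0,0,0],[0,0,0],0]]'|grep -E "contact|pos|time";python3 tp.py|head -1
```

```text
position: [0.4834, -0.0166, 0.0427]
contact_force: [-0.4, -0.3, 0.3]
press pos [-73.8  -4.7   2.7]
position: [0.4847, -0.017, 0.0422]
contact_force: [-5.1, 1.6, 4.8]
press pos [-72.4  -5.    2.2]
time_s: 30.25
position: [0.4849, -0.0172, 0.0421]
contact_force: [-9.1, 2.1, 8.5]
press pos [-72.2  -5.1   2.1]
```

```bash
python3 -m pendant '[[[0,0,0],[0.4,0,0],0],[[0,0,0],[0.4,0,0],0],[[0,0,0],[0,0,-1],0],[[0,0,0],[0,0,-1],0],[[0,0,0],[0,0,-1],0],[[0,0,0],[0,0.5,-1],0],[[0,0,0],[0,1,-1],0],[[0,0,0],[0,1,-1],0],[[0,0,0],[0,1,-1],0],[[0,0,0],[0,1,-1],0],[[0,0,0],[0,1,-1],0],[[0,0,0],[0,1,-0.5],0]]'|grep -E "contact|pos"; python3 -m pendant '[[[0,0,0],[0,1,0],0],[[0,0,0],[-0.5,1,0],0],[[0,0,0],[-0.9,0,0],0],[[0,0,0],[-0.9,0,0],0],[[0,0,0],[-0.9,0,0],0],[[0,0,0],[-0.9,0,0],0],[[0,0,0],[-0.9,0,0],0],[[0,0,0],[-0.9,0,0],0],[[0,0,0],[0,0,0],0]]'|grep -E "contact|pos";python3 tp.py '(82,208,205)'
```

```text
position: [0.4953, 0.148, 0.2816]
contact_force: [0.3, 0.4, 0.7]
position: [0.6503, 0.172, 0.2783]
contact_force: [-0.0, -0.9, 0.1]
press pos [ 63.3 206.5 238.3]
[[-1.     0.005  0.002]
 [ 0.005  1.    -0.003]
 [-0.002 -0.003 -1.   ]]
(82,208,205) units [-0.75  0.07  1.33]
```

```bash
python3 -m pendant '[[[0,0,0],[-0.75,0.07,0],0],[[0,0,0],[0,0,0.7],0],[[0,0,0],[0,0,0.6],0],[[0,0,0],[0,0,0.3],0],[[0,0,0],[0,0,0.3],0],[[0,0,0],[0,0,0.3],0],[[0,0,0],[0,0,0],0]]'|grep -E "contact|pos";python3 tp.py '(82,208,125)'|grep -v "\[\["; python3 -m pendant '[[[0,0,0],[0,0,0.3],0],[[0,0,0],[0,0,0.3],0],[[0,0,0],[0,0,0.3],0],[[0,0,0],[0,0,0.3],0],[[0,0,0],[0,0,0],0]]'|grep -E "contact|pos";python3 tp.py '(82,208,125)'
```

```text
position: [0.6659, 0.1719, 0.2232]
contact_force: [0.0, 0.2, -0.4]
press pos [ 78.7 208.8 183.2]
 [ 0.001  1.    -0.004]
 [ 0.001 -0.004 -1.   ]]
(82,208,125) units [-0.13 -0.02  2.33]
position: [0.6658, 0.1719, 0.1927]
contact_force: [-0.6, -0.6, -0.2]
press pos [ 78.7 208.7 152.7]
[[-1.     0.001 -0.002]
 [ 0.001  1.    -0.004]
 [ 0.002 -0.004 -1.   ]]
(82,208,125) units [-0.13 -0.02  1.11]
```

```bash
python3 - <<'E'
from fit import *
p=np.load('p.npy')
im,d,c,P=cloud("scene"); 
X=np.array(c['R'])@toW((.082,.2,.17),p)+c['t']; u,v=int(X[0]/X[2]*c['fx']+c['cx']),int(X[1]/X[2]*c['fy']+c['cy']); print(u,v)
cv2.imwrite('pics/s2.png',cv2.resize(im[v-45:v+45,u-60:u+60,::-1],(800,600),interpolation=cv2.INTER_CUBIC))
z=np.load('scene.npz')['P'].reshape(-1,3); z2=np.load('top.npz')['P'].reshape(-1,3)
for Q in(z,z2,P.reshape(-1,3)):
    q=toP(Q,p)*1000; m=(abs(q[:,0]-82)<60)&(q[:,1]>165)&(q[:,1]<240)&(q[:,2]>140)&(q[:,2]<230); print(m.sum(),np.percentile(q[m],[2,50,98],axis=0).round(0))
E
```

```text
376 176
79 [[ 72. 168. 171.]
 [ 84. 197. 190.]
 [ 96. 213. 203.]]
102 [[ 70. 168. 168.]
 [ 81. 197. 192.]
 [ 94. 213. 203.]]
156 [[ 73. 170. 145.]
 [ 90. 200. 183.]
 [ 98. 234. 228.]]
```

View pics/s2.png

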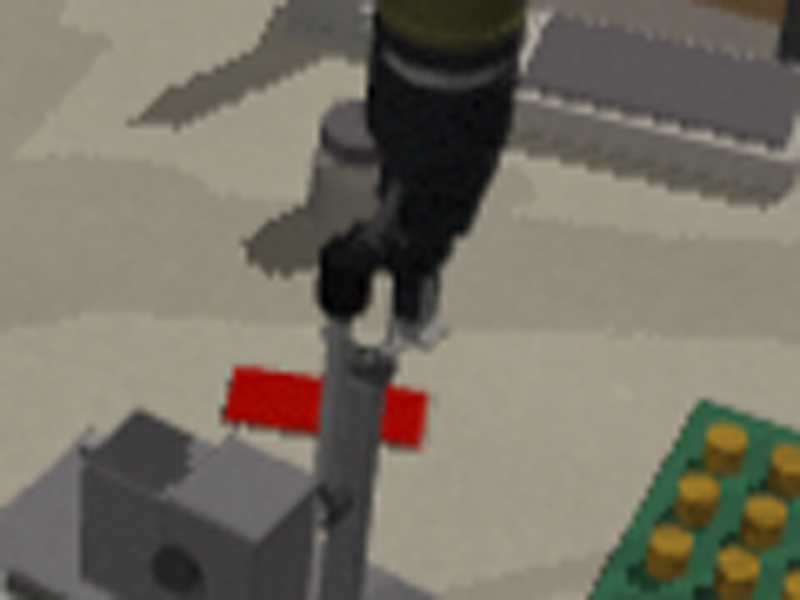

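```bash
python3 -m pendant '[[[0,0,0],[-0.1,0,0.25],0],[[0,0,0],[0,0,0.25],0],[[0,0,0],[0,0,0.25],0],[[0,0,0],[0,0,0.15],0],[[0,0,0],[0,0,0],0]]'|grep -E "contact|pos";python3 tp.py |head -1; python3 -m pendant '[[[0,0,0],[0,0,0.12],0],[[0,0,0],[0,0,0.1],0],[[0,0,0],[0,0,0],0]]'|grep -E "contact|pos";python3 tp.py |head -1
```

```text
position: [0.6691, 0.173, 0.1716]
contact_force: [0.6, 1.0, 0.1]
press pos [ 81.8 210.4 131.6]
position: [0.6698, 0.1737, 0.1687]
contact_force: [-1.9, 1.6, 10.2]
press pos [ 82.3 211.1 128.7]
```

```bash
python3 -m pendant '[[[0,0,0],[0,0,-0.7],0],[[0,0,0],[0,0,-1],0],[[0,0,0],[0,0,-1],0],[[0,0,0],[0,0,-1],0],[[0,0,0],[0,0,-1],0],[[0,0,0],[0,0,-1],0.6],[[0,0,0],[0,0,-1],0.6],[[0,0,0],[0,0,-1],0.6],[[0,0,0],[-0.2,-0.8,-0.2],0.6],[[0,0,0],[-0.2,-0.9,0],0.6],[[0,0,0],[0,-0.9,0],0.6],[[0,0,0],[0,-0.9,0],0.6]]' 50|grep -E "contact|pos|open";python3 -m pendant '[[[0,0,0],[0,-0.9,0],0.6],[[0,0,0],[0,0,0],0.6],[[0,0,0],[0,0,0],0.6]]'|grep time;python3 tp.py '(95,99,243)'
python3 - <<'E'
from fit import *
p=np.load('p.npy')
for n in("scene","top"):
    im,d,c,P=cloud(n); q=toP(P.reshape(-1,3),p)*1000
    m=(abs(q[:,0]-82)<22)&(q[:,1]>115)&(q[:,1]<240)&(q[:,2]>100)&(q[:,2]<240); print(m.sum())
    for lo in range(115,235,15):
        k=m&(q[:,1]>=lo)&(q[:,1]<lo+15); print(lo,k.sum(),np.percentile(q[k,2],[50,95]).round() if k.any() else '')
    m=(abs(q[:,0]-95)<40)&(abs(q[:,1]-98)<30)&(q[:,2]>235)&(q[:,2]<282); print('grip',m.sum(),np.percentile(q[m],[3,50,97],axis=0).round())
E
```

```text
position: [0.6652, 0.0829, 0.3632]
contact_force: [0.1, -0.1, 0.5]
opening: 0.0516
time_s: 35.9
press pos [ 91.3  99.2 323.6]
[[-1.     0.003 -0.001]
 [ 0.003  1.    -0.003]
 [ 0.001 -0.003 -1.   ]]
(95,99,243) units [-0.15  0.    3.22]
124
115 0 
130 15 [185. 202.]
145 90 [142. 170.]
160 3 [158. 162.]
175 2 [142. 143.]
190 11 [133. 138.]
205 3 [129. 130.]
220 0 
grip 88 [[ 86.  86. 245.]
 [102.  91. 265.]
 [110. 104. 281.]]
167
115 3 [224. 226.]
130 16 [215. 225.]
145 64 [163. 181.]
160 16 [159. 166.]
175 13 [144. 152.]
190 33 [135. 140.]
205 22 [125. 130.]
220 0 
grip 5 [[ 81. 105. 252.]
 [ 84. 108. 260.]
 [ 87. 111. 273.]]
```

```bash
python3 -m pendant '[[[0,0,0],[-0.15,0,0.8],0.6],[[0,0,0],[0,0,0.8],0.6],[[0,0,0],[0,0,0.8],0.6],[[0,0,0],[0,0,0.8],0.6],[[0,0,0],[0,0,0],0.6],[[0,0,0],[0,0,0],0.2],[[0,0,0],[0,0,0],0.2],[[0,0,0],[0,0,0],0.2],[[0,0,0],[0,0,0],0.2],[[0,0,0],[0,0,0],0.2]]' 50;python3 tp.py
```

```text
time_s: 37.0
position: [0.6664, 0.061, 0.2855]
eef_rot: [0.076, 0.997, -0.001, 0.001]
contact_force: [-2.5, -2.7, 6.3]
opening: 0.0265
finger_force: 50.2
press pos [ 95.7  99.2 245.5]
[[-1.     0.002  0.002]
 [ 0.002  1.    -0.003]
 [-0.002 -0.003 -1.   ]]
```

```bash
python3 -m pendant '[[[0,0,0],[0.48,0,0.02],0.2],[[0,0,0],[0.48,0,0.06],0.2],[[0,0,0],[0.47,0,0.1],0.2],[[0,0,0],[0.46,0,0.13],0.2],[[0,0,0],[0.45,0,0.17],0.2],[[0,0,0],[0.43,0,0.21],0.2],[[0,0,0],[0,0,0],0.2],[[0,0,0],[0,0,0],0.2]]' 50|grep -E "contact|open|finger";python3 tp.py '(26.4,99.2,228.5)'
```

```text
contact_force: [-0.6, -4.0, 12.3]
opening: 0.0266
finger_force: 53.9
press pos [ 28.5  99.5 229.9]
[[-1.     0.002  0.008]
 [ 0.002  1.    -0.002]
 [-0.008 -0.002 -1.   ]]
(26.4,99.2,228.5) units [ 0.08 -0.01  0.05]
```

```bash
python3 -m pendant '[[[0,0,0],[0.42,0,0.25],0.2],[[0,0,0],[0.4,0,0.28],0.2],[[0,0,0],[0.37,0,0.31],0.2],[[0,0,0],[0.35,0,0.34],0.2],[[0,0,0],[0.32,0,0.36],0.2],[[0,0,0],[0.29,0,0.38],0.2],[[0,0,0],[0,0,0],0.2],[[0,0,0],[0,0,0],0.2]]' 50|grep -E "contact|open|finger";python3 tp.py '(-27.2,99.2,181.5)'
python3 - <<'E'
from fit import *
p=np.load('p.npy')
im,d,c,P=cloud("scene")
q=toP(P.reshape(-1,3),p)*1000
m=(q[:,0]>-50)&(q[:,0]<100)&(abs(q[:,1]-98)<16)&(q[:,2]>100)&(q[:,2]<250)
for lo in range(-50,100,15):
    k=m&(q[:,0]>=lo)&(q[:,0]<lo+15); print(lo,k.sum(),np.percentile(q[k,2],[10,50,90]).round() if k.any() else '')
X=np.array(c['R'])@toW((.02,.05,.1),p)+c['t']; u,v=int(X[0]/X[2]*c['fx']+c['cx']),int(X[1]/X[2]*c['fy']+c['cy'])
cv2.imwrite('pics/s3.png',cv2.resize(im[v-60:v+60,u-80:u+80,::-1],(800,600),interpolation=cv2.INTER_CUBIC))
E
```

```text
contact_force: [-1.1, -4.0, 9.5]
opening: 0.0268
finger_force: 59.7
press pos [-26.5  99.8 180.4]
[[-1.     0.002  0.004]
 [ 0.002  1.    -0.002]
 [-0.004 -0.002 -1.   ]]
(-27.2,99.2,181.5) units [ 0.03 -0.02 -0.04]
-50 1 [246. 246. 246.]
-35 11 [221. 234. 248.]
-20 53 [197. 213. 235.]
-5 30 [186. 198. 209.]
10 20 [171. 178. 186.]
25 18 [160. 167. 173.]
40 20 [143. 155. 161.]
55 19 [133. 142. 150.]
70 12 [125. 128. 133.]
85 7 [114. 122. 124.]
```

```bash
python3 -m pendant '[[[0,0,0],[0.07,0,0.1],0.2],[[0,0,0],[0,0,0],0.2]]'|grep -E "contact";python3 tp.py|head -1; python3 -m pendant '[[[0,0,0],[0.07,0,0.1],0.2],[[0,0,0],[0,0,0],0.2]]'|grep -E "contact";python3 tp.py|head -1;python3 -m pendant '[[[0,0,0],[0.06,0,0.08],0.2],[[0,0,0],[0,0,0],0.2]]'|grep -E "contact";python3 tp.py|head -1
```

```text
contact_force: [-2.9, -4.2, 12.4]
press pos [-28.3  99.7 178.1]
contact_force: [-2.0, -4.2, 11.0]
press pos [-29.8  99.8 175.6]
contact_force: [-3.7, -4.5, 12.8]
press pos [-31.2  99.8 173.8]
```

```bash
for i in 1 2 ; do python3 -m pendant '[[[0,0,0],[0.05,0,0.08],0.2],[[0,0,0],[0,0,0],0.2]]'|grep -E "contact|time";python3 tp.py|head -1; done
cat > lev.py <<'E'
from fit import *
p=np.load('p.npy')
for n in ("scene","scene","top"):
    im,d,c,P=cloud(n); q=toP(P.reshape(-1,3),p)*1000
    m=(q[:,0]>10)&(q[:,0]<85)&(abs(q[:,1]-98)<12)&(q[:,2]>110)&(q[:,2]<200); a=q[m][:,[0,2]].astype(np.float32)
    l=cv2.fitLine(a,cv2.DIST_HUBER,0,.01,.01).ravel(); print(n,m.sum(),'theta',np.pi/2-np.arctan(abs(l[1]/l[0])), 'line passes at x95:',l[3]+(95-l[2])*l[1]/l[0])
    m=(abs(q[:,0]-45)<12)&(abs(q[:,1])<12)&(q[:,2]>8)&(q[:,2]<60)
    r=im.reshape(-1,3)[m].astype(int); k=(r[:,0]>r[:,2]*1.6); print(' foot px',k.sum(), np.percentile(q[m][k][:,2],[2,50,98]).round() if k.any() else '')
E
python3 lev.py
```

```text
time_s: 39.45
contact_force: [-1.4, -4.1, 12.4]
press pos [-32.3  99.7 171.8]
time_s: 39.65
contact_force: [-1.2, -5.0, 12.7]
press pos [-33.4  99.8 169.8]
scene 80 theta 0.9002303 line passes at x95: 110.191505
 foot px 36 [19. 36. 58.]
scene 80 theta 0.9526925 line passes at x95: 113.444305
 foot px 36 [18. 37. 60.]Traceback (most recent call last):
  File "lev.py", line 6, in <module>
    l=cv2.fitLine(a,cv2.DIST_HUBER,0,.01,.01).ravel(); print(n,m.sum(),'theta',np.pi/2-np.arctan(abs(l[1]/l[0])), 'line passes at x95:',l[3]+(95-l[2])*l[1]/l[0])
      ~~~~~~~~~~~^^^^^^^^^^^^^^^^^^^^^^^^^^^^
cv2.error: OpenCV(4.12.0) /io/opencv/modules/imgproc/src/linefit.cpp:50: error: (-215:Assertion failed) count > 0 in function 'fitLine2D_wods'
```

```bash
sed -i 's/("scene","scene","top")/("scene","scene","scene","scene")/' lev.py; for i in 1 2 ; do python3 -m pendant '[[[0,0,0],[0.06,0,0.08],0.2],[[0,0,0],[0,0,0],0.2]]' 80|grep -E "contact|finger|open";python3 tp.py|head -1; done; python3 lev.py
```

```text
contact_force: [-2.0, -6.9, 17.1]
opening: 0.0262
finger_force: 78.1
press pos [-34.2  99.8 168.7]
contact_force: [-1.2, -5.5, 22.9]
opening: 0.0262
finger_force: 79.9
press pos [-34.1  99.8 167.8]
scene 79 theta 0.9793845 line passes at x95: 115.60635
 foot px 34 [19. 36. 57.]
scene 78 theta 0.9734048 line passes at x95: 113.56833
 foot px 36 [20. 38. 59.]
scene 81 theta 0.99653465 line passes at x95: 115.7643
 foot px 36 [20. 38. 55.]
scene 78 theta 0.94655013 line passes at x95: 111.8887
 foot px 36 [17. 38. 58.]
```

```bash
python3 -m pendant '[[[0,0,0],[0,0,0],0.2],[[0,0,0],[0,0,0],0.2],[[0,0,0],[0,0,0],0.2],[[0,0,0],[0,0,0],0.2],[[0,0,0],[0,0,0],0.2],[[0,0,0],[0,0,0],0.2]]'; python3 lev.py; python3 - <<'E'
from fit import *
p=np.load('p.npy')
for n in("top","scene"):
    im,d,c,P=cloud(n); q=toP(P.reshape(-1,3),p)*1000
    m=(abs(q[:,0]-82)<22)&(q[:,1]>190)&(q[:,1]<220)&(q[:,2]>100)&(q[:,2]<240); print('pad z',m.sum(),np.median(q[m,2]))
    m=(abs(q[:,0])<75)&(q[:,1]<24)&(q[:,1]>-45)&(q[:,2]>11)&(q[:,2]<19)&(q[:,0]<20); a=q[m]; print(n,'plate',len(a),np.percentile(a,[2,98],axis=0).round(1) if len(a) else '')
E
```

```text
time_s: 41.0
position: [0.5381, 0.0809, 0.2078]
eef_rot: [0.077, 0.997, -0.001, 0.005]
contact_force: [-1.0, -4.9, 22.2]
opening: 0.0261
finger_force: 79.9
scene 78 theta 0.97658503 line passes at x95: 114.560875
 foot px 34 [17. 36. 58.]
scene 79 theta 0.9679081 line passes at x95: 114.20305
 foot px 36 [18. 35. 57.]
scene 77 theta 0.9697685 line passes at x95: 113.68793
 foot px 37 [18. 37. 58.]
scene 78 theta 0.96808314 line passes at x95: 114.00975
 foot px 33 [17. 36. 55.]
pad z 38 126.6796229260089
top plate 0 
pad z 11 131.29366359584967
scene plate 152 [[-58.  -24.8  11.1]
 [ 16.8  23.   18.5]]
```

The lever is at its stop (about 0.97 rad), the catch is still flipped, the foot is down, and the plates are square.

```bash
python3 -c "
from rig import order
print(order.sign_off())"
```

```text
the job is handed in; nothing more can be done
None
```

I handed the job in at 41 s of the 72 s limit, without a pass/fail result coming back; by my own measurements the plates are flush against both stops, the catch is flipped, and the gripper is still holding the lever at its stop with the foot down on the stack (foot force itself not measured).

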